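Restart a fish rack after servicing

ROBOT

A 7-joint arm with a two-finger parallel gripper is mounted at the origin on the work surface. World frame = base frame: x ahead of the robot, y to its left, z up, the work surface at z = 0. Lengths are in m, angles in rad, forces in N, time in s.
With the tool pointing down it reaches from about 0.375 to 0.925 m from the base axis. Payload 3.1 kg.
Tool frame: the origin (TCP) lies midway between the tips of the shut fingers; the grasp point (between the pads) lies 19 mm behind it; x points along the fingers, y is the direction in which the jaws open and shut, and the axes are right-handed (so a half turn about x gives the same grasp; the last joint's range is limited). The gripper opens to 85 mm and grips with 20 to 120 N. Pads are 22 mm wide; open, the fingers measure 114 mm over their backs; the gripper's body (76 mm by 85 mm) begins 54 mm behind the grasp point. The pads swing forward as they close: fully open they stand 13 mm farther back than shut.
Start: joints at [1.027, 0.383, 0.044, 1.598, -0.018, 1.161, -0.05], TCP at [0.28, -0.586, 0.211] pointing down, gripper open.
Joint ranges: [-2.61, 2.61], [-0.41, 2.15], [-1.48, 1.57], [0, 2.5], [-1.57, 4.71], [0.05, 1.97], [-2.85, 2.85]. Speed limits (rad/s): [2.79, 2.79, 3.14, 3.14, 3.14, 3.14, 3.14].

INTERFACE

Orientations are given as a 3x3 rotation matrix whose columns are the frame's x, y, z axes.
In Python, from workcell import ctrl, cams gives the robot as it stands. Calls block until the motion is done:
- ctrl.move_to(position, orientation): joint-space move of the TCP to a pose.
- ctrl.move_linear(position, ori=None, feed=0.15, force_limit=None): straight line of the TCP; ori=None keeps the orientation; feed is the mean speed in m/s. With force_limit (N) it stops when the force on the tool has changed by that much, and returns True; else False.
- ctrl.goto_joints(angles): joint-space move.
- ctrl.open_jaws() and ctrl.close_gripper(newtons=None): open the fingers fully, or close them until they stop; newtons is the grip in N (None keeps the last).
- ctrl.hold(seconds).
- ctrl.inverse_kinematics(position, orientation): joint angles nearest the present ones, or None.
- ctrl.get_obs(): the state.
- cams.grab_frame(name): name is "side" or "top" or "wrist"; returns a dict with "img" (480x640x3 uint8, red, green, blue), "fx", "fy", "cx", "cy" (pixels), "k1" (the pictures are not rectified: a ray, as slopes to the right and down, at radius r is drawn at 1 + k1 r^2 times it, then the intrinsics apply), "view" (4x4, takes a point from world to camera coordinates); the wrist camera has in their place "hand_eye" (4x4, takes a point from camera to tool coordinates, whose origin is the TCP and whose axes are the tool frame's). Camera axes: x right, y down, z forward; pixel columns grow to the right and rows downward; lengths in m; the calibration is good to about 2 mm. A picture is of the moment at which its call begins: read the wrist's pose just before it. There is no depth.
A pose or a line that the arm cannot do raises ctrl.PlanningError and nothing moves.
- ctrl.hand_in(): hands the job in, once; it reports no verdict.
The state is a dict: "clock": time; "joint_positions": joint angles; "dq": joint speeds; "tau": joint torques, N m; "eef_pos": TCP position; "tool_rot": TCP orientation; "force": force on the tool from outside, world axes, zero at the start; "moment": the same for the moment, N m; "opening": finger opening in m.
Only numpy, scipy, OpenCV 4.12 (cv2) and the standard library are available. Lean on these libraries where they do the work, as an engineer would, in place of code of your own. Each camera call takes 0.05 s, during which the arm holds its last target. There are 200 camera calls.

TASK

Put the fish rack back into service from the row of switch boxes, pressing with a fingertip: first switch on the pump by pushing the raised end of the wide rocker (the end away from the robot) fully down, then switch on the lamp by pushing the raised far end of the narrow rocker fully down, and last press the round key right down for a moment to clear the alarm and let it come up again. Keep to that order and do not press the small square key, which dumps the water. Pick nothing up and leave the fish tank, bottle and jar standing where they are.

Things in the scene. Friction and masses are not known exactly. Their poses are not given: they have to be found in the camera images.
- plate: fixed aluminium base plate, 130 x 370 mm, 12 mm thick, origin under its centre; x across it (away from the robot), y along it. Four grey switch boxes, each 92 x 78 mm (x, y) and 48 mm high, stand fixed on it in one row along y, 86 mm from centre to centre, in any order; box tops are 60 mm above the bench
- pump_raised (a point): the point to press on the wide (pump) rocker, a white flat paddle 56 mm wide and 70 mm long on a grey box: on its upper face, mid-width, 25 mm from its pivot (paddle middle) towards the end that is raised at the start. About 75 mm above the bench while off, 9 mm lower when on. x axis: from pivot to raised end, level while off; z up; turns with the paddle
- pump (a joint): angle of the wide (pump) rocker: 0 = off (raised end up, paddle tilted 0.18 rad), 0.36 = on (that end down); it starts off, between 0 and 0.04. It moves stiffly (2 N at the raised point, up to 5 N nearer the pivot) and stays where it is left, so push until it stops: a fingertip coming down 7 to 9 mm at the raised point takes it right over
- uv_raised (a point): the point to press on the narrow (lamp) rocker, a white flat paddle 26 mm wide and 70 mm long on a grey box: on its upper face, mid-width, 25 mm from its pivot (paddle middle) towards the end that is raised at the start. About 75 mm above the bench while off, 9 mm lower when on. x axis: from pivot to raised end, level while off; z up; turns with the paddle
- uv (a joint): angle of the narrow (lamp) rocker: 0 = off (raised end up, paddle tilted 0.18 rad), 0.36 = on (that end down); it starts off, between 0 and 0.04. It moves stiffly (2 N at the raised point, up to 5 N nearer the pivot) and stays where it is left, so push until it stops: a fingertip coming down 7 to 9 mm at the raised point takes it right over
- ack_top (a point): centre of the top face of the round alarm key, a white round, 36 mm across key standing up 14 mm from the middle of its grey box; when up, its top is 74 mm above the bench. x axis level, the same way as the rockers' x axis; z up
- ack (a joint): how far the round alarm key is pushed down, in m: 0 = up, 0.006 = fully down; a spring brings it back up; 1.5 N starts it and 5 N holds it right down
- drain_top (a point): centre of the top face of the square key, which must not be pressed, a white square, 36 x 36 mm key standing up 14 mm from the middle of its grey box; when up, its top is 74 mm above the bench. x axis level, the same way as the rockers' x axis; z up
- drain (a joint): how far the square key is pushed down, in m: 0 = up, 0.006 = fully down; a spring brings it back up; 1.5 N starts it and 5 N holds it right down
- tank_mid (a point): centre of a small closed clear blue fish tank with a flat lid, 120 x 85 mm, 116 mm high (122 mm with the knob on its lid), loose on the bench; the point is 58 mm up; to be left alone
- bottle_mid (a point): centre of a white bottle, 60 mm across and 150 mm high, loose on the bench; the point is 75 mm up; to be left alone
- jar_mid (a point): centre of a clear jar with a grey cap, 60 mm across and 75 mm high, loose on the bench; the point is 37 mm up; to be left alone

How it is judged:
On the way, in this order (a step that is already met when the one before it is completed fails the run):
1. the wide rocker is switched on (value of joint pump above 0.27 rad), for 0.2 s.
2. then the narrow rocker is switched on (value of joint each of pump, uv above 0.27 rad), for 0.2 s.
3. then the round key is pressed right down (all of step 2 and value of joint ack above 0.0045 m), for 0.05 s.
At the end, for the whole second after the job is handed in: both rockers stay on (beyond 0.27 rad of 0.36), the round key has been pressed past 4.5 mm of its 6 mm after them and is up again (within 1.5 mm), the square key is up (within 1.5 mm), and the tank, bottle and jar stand upright (within 0.15 rad) within 20 mm of where they started (all of step 2 and value of joint each of ack, drain below 0.0015 m and distance of each of tank_mid, bottle_mid, jar_mid from where it was at the start of the episode below 0.02 m and angle between each of tank_mid, bottle_mid, jar_mid's own z axis and vertical below 0.15 rad); the robot touches nothing.
It fails at once if the narrow rocker goes over while the wide one is off (value of joint uv above 0.2 rad and value of joint pump below 0.16 rad).
It fails at once if the round key is pressed (over 3 mm) while either rocker is off (value of joint ack above 0.003 m and value of joint any of pump, uv below 0.16 rad).
It fails at once if the square key is pressed (over 2.5 mm) (value of joint drain above 0.0025 m).
It fails at once if the tank, bottle or jar is lifted, toppled or shifted by more than 20 mm (distance of any of tank_mid, bottle_mid, jar_mid from where it was at the start of the episode above 0.02 m).
It also fails if it takes over 48 s, if anything falls off the work surface, if the arm or the gripper's body presses on something with over 40 N, if the wrist force passes 120 N, or if a joint passes its speed limit or range.

## Working session

There is one attempt and no reset: what is moved stays moved. The work goes in short steps, each a Python script; the robot and the scene stay as the last script left them, time stands still between calls to the robot, and variables do not carry over. Pictures are saved under pics/ and viewed, about 8 in all and at most 12, crops included, and the job is handed in when it is done.

```bash
mkdir -p pics; python3 - <<'E'
from workcell import ctrl,cams
import cv2,numpy as np
for n in("top","side"):
    f=cams.grab_frame(n); cv2.imwrite(f"pics/{n}0.png",f["img"][:,:,::-1])
    print(n,f["fx"],f["fy"],f["cx"],f["cy"],f["k1"]);print(np.round(f["view"],4).tolist())
o=ctrl.get_obs();print(o["clock"],o["tool_rot"],o["force"])
E
```

```text
top 505.96531130433635 505.96531130433635 323.64148514813957 245.82372181182194 -0.14116067813733557
[[0.0953, -0.9954, 0.003, -0.0268], [-0.9749, -0.094, -0.2018, 0.5372], [0.2012, 0.0163, -0.9794, 1.0232], [0.0, 0.0, 0.0, 1.0]]
side 600.2029127740922 600.2029127740922 320.63859809222475 245.5967662175871 0.026850969148213888
[[-0.9286, -0.371, -0.0073, 0.5025], [-0.1903, 0.4932, -0.8488, 0.1688], [0.3185, -0.7868, -0.5286, 1.0566], [0.0, 0.0, 0.0, 1.0]]
0.1 [[-1.15064717e-03  4.31240847e-01 -9.02236115e-01]
 [ 2.10016542e-03 -9.02233681e-01 -4.31242362e-01]
 [-9.99997133e-01 -2.39105289e-03  1.32475515e-04]] [ 0.00438409  0.09008684 -0.19379113]
```

View pics/top0.png

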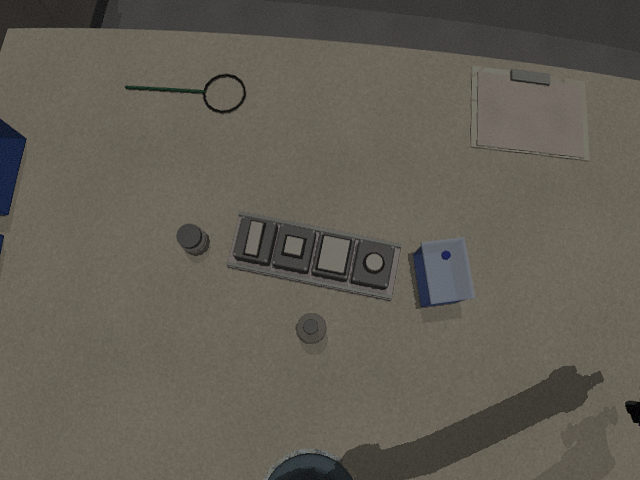

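View pics/side0.png

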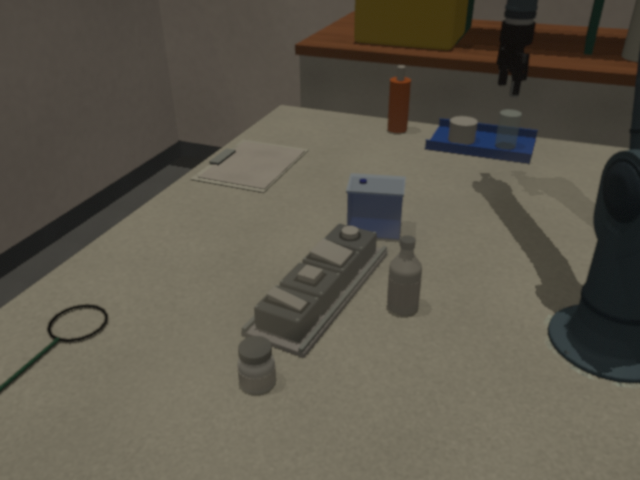

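The top view shows the row from left to right: narrow rocker (255,239), square key (294,246), wide rocker (333,254) and round key (374,262). The tank is at (443,272), the bottle at (311,328) and the jar at (193,239). The side view confirms this order, with the far ends of the rockers raised. Next I'll measure by masks.

```bash
cat > h.py <<'E'
import cv2,numpy as np
def ray_plane(f,uv,z,view=None):
    V=f["view"] if view is None else view
    K=np.array([[f["fx"],0,f["cx"]],[0,f["fy"],f["cy"]],[0,0,1]])
    p=cv2.undistortPoints(np.array(uv,float).reshape(-1,1,2),K,np.array([f["k1"],0,0,0.]))[:,0]
    R,t=V[:3,:3],V[:3,3]; c=-R.T@t
    d=np.c_[p,np.ones(len(p))]@R
    return c+d*((z-c[2])/d[:,2])[:,None]
def whites(img,box,thr):
    u0,v0,u1,v1=box; g=cv2.cvtColor(img,cv2.COLOR_RGB2GRAY)[v0:v1,u0:u1]
    cs,_=cv2.findContours((g>thr).astype(np.uint8),cv2.RETR_CCOMP,cv2.CHAIN_APPROX_NONE)
    return [c+np.array([u0,v0]) for c in cs]
E
python3 - <<'E'
from workcell import cams
from h import *
f=cams.grab_frame("top"); g=cv2.cvtColor(f["img"],cv2.COLOR_RGB2GRAY)
print(g[254,333],g[262,374],g[239,255],g[246,312],g[262,355],g[300,250])
for c in whites(f["img"],(238,218,395,288),130):
    m=cv2.moments(c)
    if 60<m["m00"]<2500:
        r=cv2.minAreaRect(c); u=(m["m10"]/m["m00"],m["m01"]/m["m00"])
        print(np.round(u,1),m["m00"],np.round(r[1],1),round(r[2],1),np.round(ray_plane(f,[u],.0725)[0],4))
for n,uv,z in(("bottle",(311,327),.15),("jar",(189,237),.075)): print(n,ray_plane(f,[uv],z)[0])
print("tank",ray_plane(f,[(423,243),(464,239),(473,299),(431,304)],.116).round(3).tolist())
E
```

```text
115 113 113 37 46 104
bottle [0.36012147 0.03193976 0.15      ]
jar [0.52481071 0.3099666  0.075     ]
tank [[0.55, -0.176, 0.116], [0.566, -0.26, 0.116], [0.446, -0.283, 0.116], [0.428, -0.199, 0.116]]
```

```bash
python3 - <<'E'
from workcell import cams
from h import *
f=cams.grab_frame("top")
for c in whites(f["img"],(238,218,395,288),85):
    m=cv2.moments(c)
    if 100<m["m00"]<2500:
        r=cv2.minAreaRect(c); u=(m["m10"]/m["m00"],m["m01"]/m["m00"])
        b=ray_plane(f,cv2.boxPoints(r),.0715)
        e=np.linalg.norm(np.diff(b,axis=0),axis=1)
        print(np.round(u,1),m["m00"],(e*1e3).round(1),np.round(ray_plane(f,[u],.0715)[0],4))
w=cams.grab_frame("wrist");print(np.round(w["hand_eye"],3).tolist())
E
```

```text
[264.1 281.5] 646.0 [164.7  33.4 163.7] [0.447  0.14   0.0715]
[373.8 261.5] 187.5 [33.6 31.8 33.4] [ 0.5107 -0.083   0.0715]
[333.4 253.6] 795.5 [69.4 54.9 69.2] [0.5194 0.0026 0.0715]
[293.2 245.1] 237.0 [34.8 34.6 34.7] [0.5294 0.0881 0.0715]
[300.4 274.3] 599.5 [109.6 280.6 108.2] [0.4692 0.0666 0.0715]
[253.5 237.3] 332.0 [69.3 24.7 69.2] [0.5379 0.1735 0.0715]
[350.4 226.9] 1744.0 [280.8  63.  277.4] [ 0.58   -0.0281  0.0715]
[[0.0, -0.269, 0.963, -0.162], [1.0, 0.0, -0.0, -0.001], [-0.0, 0.963, 0.269, -0.068], [0.0, 0.0, 0.0, 1.0]]
```

The spacing is 86 mm, which matches the spec. I'll shut the fingers and do one wrist cross-check from above.

```bash
cat >> h.py <<'E'
ex=np.array([.9944,-.1055,0]); 
zt=-ex; xt=np.array([0,0,-1.]); R=np.c_[xt,np.cross(zt,xt),zt]
E
python3 - <<'E'
from workcell import ctrl,cams
from h import *
ctrl.close_gripper(20)
p=ctrl.get_obs()["eef_pos"]
ctrl.move_linear([p[0],p[1],.26],feed=.2)
ctrl.move_to([.46,.045,.26],R)
o=ctrl.get_obs(); w=cams.grab_frame("wrist")
T=np.eye(4);T[:3,:3]=o["tool_rot"];T[:3,3]=o["eef_pos"]
V=np.linalg.inv(T@w["hand_eye"])
print(o["clock"],o["eef_pos"],o["joint_positions"],o["opening"])
cv2.imwrite("pics/w1.png",w["img"][:,:,::-1]); np.savez("w1.npz",V=V,img=w["img"],**{k:w[k] for k in("fx","fy","cx","cy","k1")})
E
```

```text
3.75 [0.46026628 0.04399009 0.25994509] [ 0.43597008  0.00650745 -0.61468582  1.94579112  0.00409736  1.19053217
 -1.85848754] 0.000325916759029713
```

View pics/w1.png

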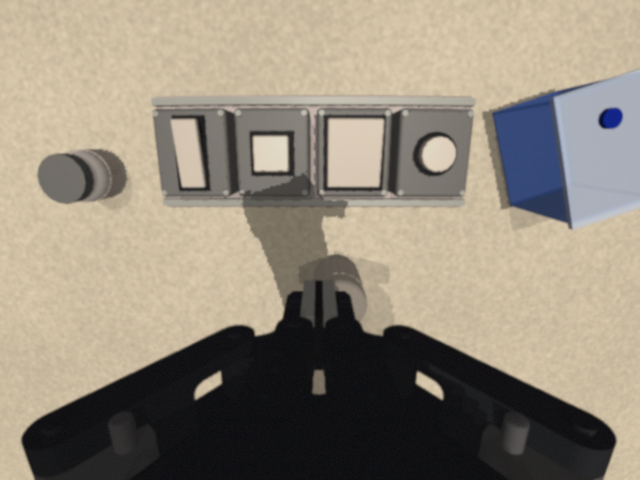

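The wrist view has the narrow rocker at (190,152), square key (271,153), wide rocker (354,152) and round key (436,153). The shut fingertip is at (319,285).

```bash
python3 - <<'E'
from h import *
d=np.load("w1.npz"); f={k:float(d[k]) for k in("fx","fy","cx","cy","k1")}
for c in whites(d["img"],(160,112,466,192),185):
    m=cv2.moments(c)
    if 700<m["m00"]<6000:
        r=cv2.minAreaRect(c); u=(m["m10"]/m["m00"],m["m01"]/m["m00"])
        b=ray_plane(f,cv2.boxPoints(r),.072,d["V"]); e=np.linalg.norm(np.diff(b,axis=0),axis=1)
        print(np.round(u,1),m["m00"],(e*1e3).round(1),ray_plane(f,[u],.0715,d["V"])[0].round(4),ray_plane(f,[u],.074,d["V"])[0].round(4))
E
```

```text
[438.5 153.7] 780.5 [31.7 32.1 32.5] [ 0.5088 -0.0844  0.0715] [ 0.5089 -0.0836  0.074 ]
[270.2 152.9] 1007.5 [32.3 31.7 33.1] [0.5277 0.087  0.0715] [0.5277 0.0867 0.074 ]
[187.4 152.4] 1296.0 [22.3 66.9 23.4] [0.5377 0.1717 0.0715] [0.5377 0.1707 0.074 ]
[354.4 152.1] 3284.0 [64.4 52.9 64.6] [0.5193 0.0015 0.0715] [0.5193 0.0017 0.074 ]
```

```bash
python3 - <<'E'
from workcell import ctrl,cams
from h import *
p=np.array([.5193,.002,0])+.025*ex
ctrl.move_to([p[0],p[1],.16],R)
ctrl.move_linear([p[0],p[1],.085],feed=.1)
print(ctrl.move_linear([p[0],p[1],.062],feed=.02,force_limit=18))
o=ctrl.get_obs();print(o["clock"],o["eef_pos"],o["force"])
ctrl.hold(.3)
ctrl.move_linear([p[0],p[1],.16],feed=.1)
ctrl.move_to([.46,.045,.26],R)
w=cams.grab_frame("wrist");cv2.imwrite("pics/w2.png",w["img"][90:215,100:500,::-1])
s=cams.grab_frame("side");cv2.imwrite("pics/s2.png",cv2.resize(s["img"][200:360,220:420,::-1],None,fx=3,fy=3))
print(ctrl.get_obs()["clock"])
E
```

```text
False
6.6083 [ 0.54429794 -0.00062343  0.06215074] [-0.36912739 -0.15654849  0.98303415]
8.75
```

View pics/s2.png

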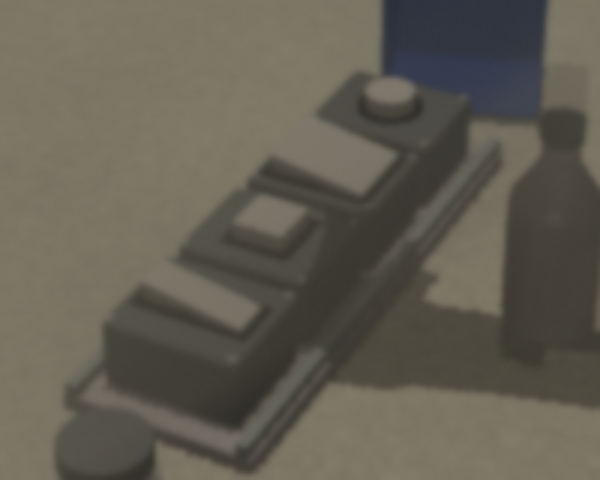

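The side crop doesn't settle whether the wide rocker went over: its paddle at (330,160) still looks tilted like the narrow one at (200,300). The final force was also only about 1 N. I'll compare against the "before" pictures.

```bash
python3 - <<'E'
import cv2,numpy as np
a=cv2.imread("pics/side0.png")[220:350,240:390];b=cv2.resize(cv2.imread("pics/s2.png"),(200,160),interpolation=cv2.INTER_AREA)[20:150,20:170]
k=lambda i:cv2.resize(np.clip(i*1.6,0,255).astype(np.uint8),None,fx=2.6,fy=2.6,interpolation=cv2.INTER_CUBIC)
c=np.hstack([k(a),k(b)])
a=cv2.imread("pics/w1.png")[90:215,140:490];b=cv2.imread("pics/w2.png")[:,40:390]
d=np.vstack([a,b]); print(c.shape,d.shape)
d=np.pad(d,((0,0),(0,c.shape[1]-d.shape[1]),(0,0)))
cv2.imwrite("pics/cmp.png",np.vstack([c,d]))
E
```

```text
(338, 780, 3) (250, 350, 3)
```

View pics/cmp.png

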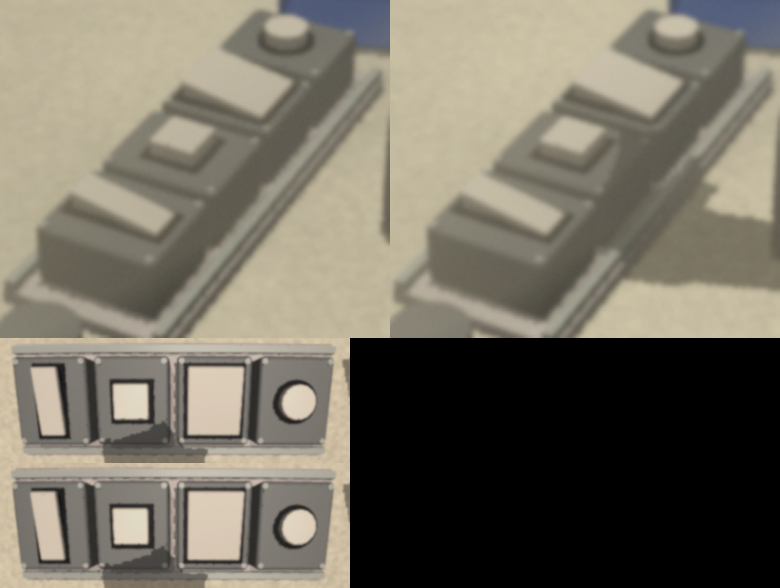

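The wide rocker's far edge dropped only slightly, from (180,88) to (177,95) in the crop, so it's only part-way over. I'll push again, deeper, in logged force-limited steps.

```bash
cat >> h.py <<'E'
def press(ctrl,p,z0,zend,stop,step=.002,feed=.02):
    """force-guarded descent in steps; stop when vertical force rises above `stop` N over free air"""
    ctrl.move_to([p[0],p[1],.16],R)
    ctrl.move_linear([p[0],p[1],z0],feed=.1); ctrl.hold(.1)
    f0=ctrl.get_obs()["force"][2]; z=z0
    while z-step>=zend-1e-6:
        z-=step
        hit=ctrl.move_linear([p[0],p[1],z],feed=feed,force_limit=stop)
        o=ctrl.get_obs(); f=o["force"][2]-f0
        print(f"{z:.3f} {o['eef_pos'][2]:.4f} {f:.2f} {hit}")
        if hit or f>stop: break
    ctrl.hold(.25)
    ctrl.move_linear([p[0],p[1],.16],feed=.15)
    print("clock",ctrl.get_obs()["clock"])
def look(ctrl,cams,tag):
    ctrl.move_to([.46,.045,.26],R)
    w=cams.grab_frame("wrist")["img"][90:215,140:490,::-1]
    s=cams.grab_frame("side")["img"][220:350,240:390,::-1]
    s=cv2.resize(np.clip(s*1.6,0,255).astype(np.uint8),None,fx=2.6,fy=2.6,interpolation=cv2.INTER_CUBIC)
    cv2.imwrite(f"pics/{tag}.png",np.vstack([s,np.pad(w,((0,0),(0,s.shape[1]-350),(0,0)))]))
E
python3 - <<'E'
from workcell import ctrl,cams
from h import *
press(ctrl,np.array([.5193,.002,0])+.025*ex,.078,.050,12)
look(ctrl,cams,"p3")
E
```

```text
0.076 0.0761 -0.97 False
0.074 0.0738 -0.28 False
0.072 0.0718 -0.40 False
0.070 0.0698 0.41 False
0.068 0.0678 -0.06 False
0.066 0.0658 0.61 False
0.064 0.0638 0.05 False
0.062 0.0618 -0.19 False
0.060 0.0598 0.17 False
0.058 0.0578 -0.26 False
0.056 0.0561 0.38 False
0.054 0.0541 1.12 False
0.052 0.0520 0.58 False
0.050 0.0501 2.06 False
clock 15.0583
```

View pics/p3.png

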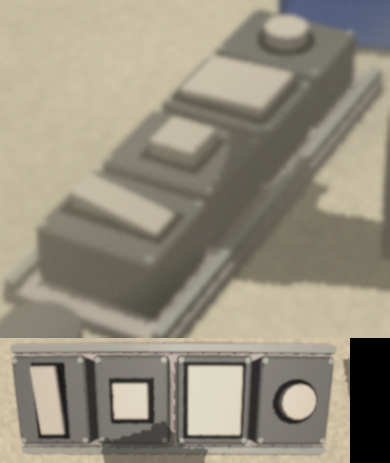

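The rocker is now about level, which is half way, and there's no hard stop yet. So the real tip contacts about 12 mm above the reported TCP. I'll continue down until the force shows a stop.

```bash
python3 - <<'E'
from workcell import ctrl,cams
from h import *
press(ctrl,np.array([.5193,.002,0])+.025*ex,.056,.034,12)
look(ctrl,cams,"p4")
E
```

```text
0.054 0.0541 0.00 False
0.052 0.0518 -0.74 False
0.050 0.0500 0.13 False
0.048 0.0482 2.12 False
0.046 0.0474 8.16 False
0.044 0.0470 19.41 False
clock 20.3417
```

View pics/p4.png

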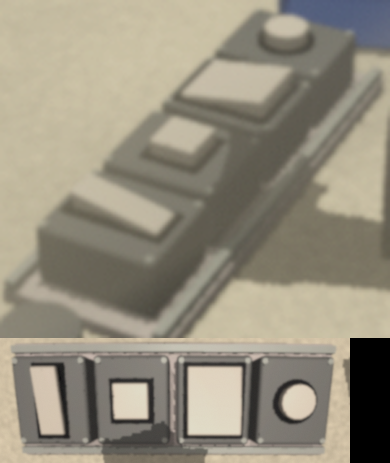

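This one hit a hard stop at 0.047 with 19 N, and the picture shows the wide rocker's near end now up, so the pump is on. Next is the narrow rocker, and the round key follows only if the rocker reaches the same stop height.

```bash
sed -i 's/    print("clock",ctrl.get_obs()\["clock"\])/&\n    return o["eef_pos"][2],f/' h.py; python3 - <<'E'
from workcell import ctrl,cams
from h import *
z,f=press(ctrl,np.array([.538,.1725,0])+.025*ex,.060,.040,12)
if .044<z<.0495 and f>8:
    press(ctrl,np.array([.5097,-.0833]),.060,.042,12)
look(ctrl,cams,"p5")
E
```

```text
0.058 0.0581 0.16 False
0.056 0.0562 1.00 False
0.054 0.0541 0.91 False
0.052 0.0519 1.24 False
0.050 0.0500 0.52 False
0.048 0.0481 2.21 False
0.046 0.0473 9.55 False
0.044 0.0471 20.07 False
clock 26.2583
0.058 0.0581 0.35 False
0.056 0.0558 2.04 False
0.054 0.0540 2.28 False
0.052 0.0522 3.55 False
0.050 0.0502 4.59 False
0.048 0.0482 5.57 False
0.046 0.0477 16.83 False
clock 31.425
```

View pics/p5.png

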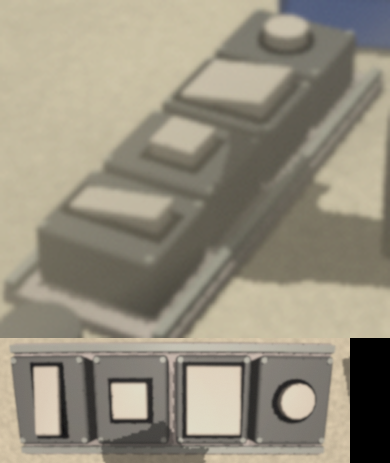

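Both rockers are now tipped the other way, and the round and square keys are up. The stops were hard, at 20 N on the narrow rocker and 17 N on the round key. The arm is clear, so I'll hand in.

```bash
python3 - <<'E'
from workcell import ctrl,cams
from h import *
f=cams.grab_frame("top"); a=cv2.imread("pics/top0.png")[:,:,::-1]
for n,(u,v) in dict(bottle=(311,328),jar=(193,239),tank=(443,272)).items():
    s=np.s_[v-12:v+12,u-12:u+12]; print(n,np.abs(f["img"][s].astype(int)-a[s]).mean().round(1))
print(ctrl.get_obs()["clock"]); ctrl.hand_in()
E
```

```text
bottle 14.6
jar 6.1
tank 8.6
32.2917
the job is handed in; nothing more can be done
```

I pressed the wide rocker, the narrow rocker and the round key in that order, never touched the square key, and handed the job in at about 32 s of the 48 s limit.

**Presses:** the force ran into a hard stop on all three, at 19 N on the wide rocker, 20 N on the narrow rocker and 17 N on the round key. The round key's spring took over about 8 mm of descent.

**What went wrong on the way:** the first two pushes on the wide rocker fell short. The shut fingertip touched about 19 mm above the reported tool point, so the rocker was only half over after the second push. A third, force-guarded push took it to its stop, and I used that offset for the other two presses.

**Last checks:**
- **Switches:** the final wrist and side pictures show both rockers tipped over and the round and square keys up. The arm was clear of everything.
- **Tank, bottle and jar:** the top-camera comparison with the start was inconclusive. Mean grey differences were 8.6 for the tank, 14.6 for the bottle and 6.1 for the jar. The moved arm and its shadow could explain them, but I did not re-measure positions. The planned paths stayed clear of all three.

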